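# Hook the radio cradle into the slotted upright and press it down until it locks

## Robot

A 6-joint arm with a two-finger parallel gripper is mounted at the origin on the work surface. World frame = base frame: x ahead of the robot, y to its left, z up, the work surface at z = 0. Lengths are in m, angles in rad, forces in N, time in s.
With the tool pointing down it reaches from about 0.275 to 0.75 m from the base axis. Payload 10.2 kg.
Tool frame: the origin (TCP) lies on the centre line of the jaws, within the pads' length; the fingertips stand 22 mm ahead of it and the grasp point (between the pads) lies 3 mm ahead of it (r.tcp_to_tips is the distance from the TCP to the fingertips, in m); z points along the fingers, y is the line along which they close (so a half turn about z gives the same grasp; the last joint's range is limited). The gripper opens to 88 mm and grips with 3 to 60 N. Pads are 18 mm wide; open, the fingers measure 123 mm over their backs; the gripper's body (75 mm by 187 mm) begins 45 mm behind the grasp point.
Start: joints at [-0.223, 0.313, 1.498, -0, 1.331, -0.223], TCP at [0.525, -0, 0.261] pointing down, gripper open.
Joint ranges: [-2.94, 2.94], [-0.97, 2.17], [0.19, 2.56], [-1.23, 4.37], [0.02, 3.11], [-2.88, 2.88]. Speed limits (rad/s): [2.39, 2.39, 3.01, 3.14, 3.14, 3.14].

## Interface

Orientations are given as a 3x3 rotation matrix whose columns are the frame's x, y, z axes.
In Python, from station import r gives the robot as it stands. The module is installed in compiled form; this text tells all that it offers.
- The arm moves only by the shell command python3 -m creep 'ROWS' [OPENING] [FORCE]. ROWS is JSON, a list of rows, each a list of 6 numbers: the shift along the world's x, y, z in mm, then the turn, a rotation vector about the world's x, y, z in degrees. A call has exactly 5 rows; each row is the pose to reach, as a shift and turn from the pose commanded when the call began; what a row does not reach only later rows make up. A row lasts 1/12 s, in which the tool goes at most 41.7 mm and 7.16 degrees, less where a joint would pass 70% of its speed; a pose out of reach is approached as far as the arm can. A call with a gripper value outside its range is refused whole. OPENING is the finger opening in mm, from 0 to 88.1, set as the call begins (- or left out, the last holds). The fingers move at their own pace and stop on an object; FORCE is the grip in N (left out, the last holds). Time passes only in rows, so rows that repeat a pose let the fingers close, or fill a call up. It gives the time, the measured TCP pose, the force, the opening and the grip force at its end, in the units of the state.
- r.read_state(): the state, without advancing time (a new reading comes with each control period).
- r.grab_frame(name): name is "scene" or "side" or "wrist"; returns a dict with "frame" (384x512x3 uint8, red, green, blue), "range_z" (384x512 float32, m along the optical axis (not along the pixel's ray), 0 where there is no reading), "camera_matrix" (3x3 intrinsics, pixels), "rvec" (rotation vector, rad) and "tvec" (3), from world to camera coordinates, as OpenCV has them. Camera axes: x right, y down, z forward; pixel columns grow to the right and rows downward; lengths in m; the calibration is good to about 2 mm. A picture is of the moment at which its call begins.
- r.job_done(): hands the job in; it is judged then, once.
The state is a dict: "time": time; "joint_pos": joint angles; "qvel": joint speeds; "effort": joint torques, N m; "ee_pos": TCP position; "tool_rot": TCP orientation; "ft_force": force on the tool from outside, world axes, zero at the start; "moment": the same for the moment, N m; "width": finger opening in m; "gripper_force": force on a finger pad.
Only numpy, scipy, OpenCV 4.12 (cv2) and the standard library are available. Lean on these libraries where they do the work, as an engineer would, in place of code of your own. Each camera call takes 0.05 s, during which the arm holds its last target. There are 200 camera calls.

## Task

Pick up the empty steel radio cradle standing on the desk, put its two rear hooks into the two slots of the slotted upright, and press it straight down until the spring catch snaps in and it sits firmly home on its stop. Press by feel: push it onto the stop with some 15 N for a moment, never with more than 30 N; leave the other things on the desk where they are, and let go of the cradle at the end.

Things in the scene. Friction and masses are not known exactly. Their poses are not given: they have to be found in the camera images.
- cradle: Open dark steel radio cradle standing on the desk, 190 mm tall, 50 wide, 60 deep, 0.2 to 0.4 kg. Origin: middle of the lower edge of its flat rear face; z up, x to the rear (the way the hooks point), y across. Two side cheeks from x = -40 to 0 mm reach its top; floor plate 5 mm thick from x = -60 to 0 mm with a low front lip.
- grip (a point): Where to grip the cradle from above, fingers closing along its y: between the cheeks (50 mm over their outer faces), 20 mm ahead of the rear face and 170 mm above the underside. Below, on each cheek's outside, a shoulder juts out 8 mm (66 mm overall), its top 148 mm above the underside: fingertips can bear down on it.
- hook (a point): Rear end of the lower hook's neck underside, 11.5 mm behind the rear face, 54 mm above the cradle's underside. Two equal hooks on the middle line, 6 mm wide, the upper one 66 mm higher: each a neck 8 mm high with, from 5.5 to 11.5 mm behind the rear face, a lip that hangs 25 mm below the neck.
- tail (a point): Top of the cradle's tail on the rear face, 10 mm above the underside. The tail (foot of the rear plate, z 0 to 10 mm) must be pressed past the catch; above it is a window in the rear plate, 16 mm wide, z 10 to 27 mm, where the catch snaps in.
- upright: Slotted aluminium upright 50 mm wide, 234 mm tall, on a fixed foot plate (110 x 120 x 10 mm). Origin: at desk level, in the plane of the slotted front face, on its middle line; x points into the face (the way the hooks go in, the cradle comes from -x), z up. Cradle and upright axes are parallel when hooked. Space behind the 4 mm strip is empty.
- slot (a point): Nominal middle of the lower slot, on the front face. Two slots 12 mm wide, 56 mm high, the upper one's middle 66 mm higher. The strip with slots and catch is really set up to 8 mm higher or lower than this point and home show: find it by feel. The hooks go in with the cradle's origin 37 mm above home (at any setting).
- home (a point): Where the cradle's origin nominally ends, 50 mm above the desk (42 to 58 mm over all strip settings): rear face on the strip, necks resting rigidly on the lower ends of the slots, 3 mm play to each side and 1.5 mm away from the face. On the way down the tail meets the catch about 24 mm above home, passing it when 2 mm from its stop.
- catch (a joint): Spring catch: a wedge 10 mm wide poking 5 mm out of the strip's front on the middle line, nominally 62 to 74 mm above the desk, sloped on top, flat below. Reads 0 m when out; the tail pushes it in by 0.003 to 0.005 m, and it springs back to 0 through the window once the cradle is home. Passing it takes about 3 to 9 N of push besides the cradle's own weight.
- radio: Black handheld radio standing on the desk, 34 x 56 x 105 mm with a 35 mm stub aerial; origin at the middle of its underside. Leave alone.
- sanitizer: Clear bottle with a cap, 60 mm diameter, 140 mm tall; origin at the middle of its underside. Leave alone.
- pen: Pen lying on the desk, 130 mm long, 11 mm thick, along its x; origin under its middle. Leave alone.
- tape: Roll of tape lying flat, 90 mm diameter, 24 mm high; origin at the middle of its underside. Leave alone.

How it is judged:
By the outcome, as a careful person would: the job done as asked, in the order asked, and still so for the second after the job is handed in, with the robot touching nothing.
It also fails if it takes over 48 s, if anything falls off the work surface, if the arm or the gripper's body presses on something with over 40 N, if the wrist force passes 120 N, or if a joint passes its speed limit or range.

## Working session

There is one attempt and no reset: what is moved stays moved. The work goes in short steps, Python scripts to look and compute and a shell command to move; the robot and the scene stay as the last step left them, time stands still between calls to the robot, and variables do not carry over. Pictures are saved under pics/ and viewed, at most 10 in all, crops included, and the job is handed in when it is done.

```bash
mkdir -p pics; cat > h.py <<'E'
import numpy as np, cv2
from station import r
def grab(n):
    f=r.grab_frame(n); R=cv2.Rodrigues(np.array(f['rvec'],float))[0]; t=np.array(f['tvec'],float).ravel()
    K=np.array(f['camera_matrix'],float); Z=f['range_z']
    v,u=np.mgrid[:384,:512]
    P=np.stack([(u-K[0,2])/K[0,0]*Z,(v-K[1,2])/K[1,1]*Z,Z],-1)
    W=(P-t)@R; W[Z==0]=np.nan
    return f['frame'],W,K,R,t
E
python3 - <<'E'
from h import *
for n in('scene','side'):
    F,W,K,R,t=grab(n); cv2.imwrite(f'pics/{n}0.png',F[:,:,::-1]); np.save(n+'W.npy',W); np.save(n+'F.npy',F); print(n,-R.T@t)
s=r.read_state(); print(s['ee_pos'],s['tool_rot'],s['ft_force'],s['time'],s['width'])
E
```

```text
scene [ 1.12147085 -0.23195849  0.73523871]
side [0.31445124 0.90446622 0.6294787 ]
[5.24810630e-01 1.96040897e-05 2.60214875e-01] [[-5.96253639e-05  9.99999353e-01 -1.13594180e-03]
 [ 9.99999978e-01  5.98557162e-05  2.02752361e-04]
 [ 2.02820223e-04 -1.13592969e-03 -9.99999334e-01]] [-0.343132   -0.57282995 -0.45611868] 0.1 0.08831024710370722
```

View pics/scene0.png

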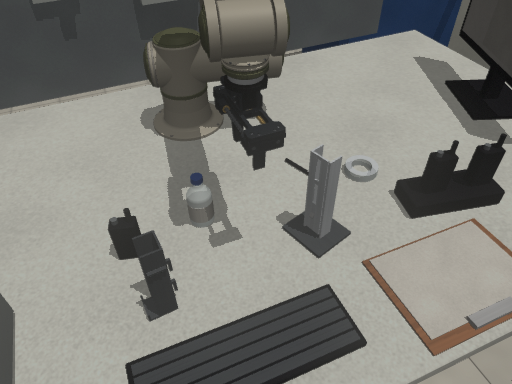

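View pics/side0.png

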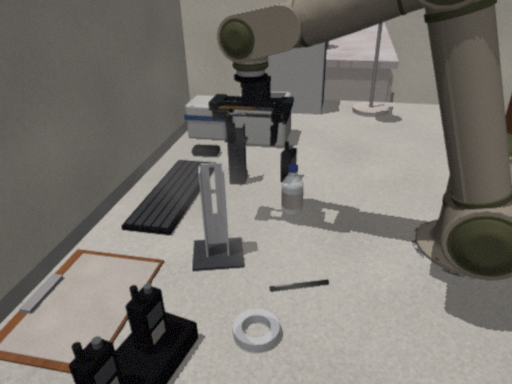

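The scene view shows the cradle at (155,275) with its hooks pointing right, the radio at (125,238), the bottle at (200,200) and the upright at (320,195) on its dark foot. The side view shows the upright at (213,210) and the cradle at (238,155) behind it. Next I'll measure them from the range data.

```bash
python3 - <<'E'
from h import *
W=np.load('sceneW.npy');F=np.load('sceneF.npy');W2=np.load('sideW.npy')
def box(W,u0,u1,v0,v1,z0,z1):
    m=np.zeros(W.shape[:2],bool);m[v0:v1,u0:u1]=1
    return W[m&(W[...,2]>z0)&(W[...,2]<z1)]
def rep(n,p): 
    if len(p)<5: print(n,len(p));return
    print(n,len(p),p.min(0).round(4),p.max(0).round(4),cv2.minAreaRect((p[:,:2]*1000).astype(np.float32)))
for z0,z1 in((.01,.05),(.05,.1),(.1,.15),(.15,.18),(.182,.2)): rep('cr',box(W,134,185,228,322,z0,z1))
for z0,z1 in((.006,.013),(.02,.08),(.08,.15),(.15,.22),(.228,.24)): rep('up',box(W,280,352,142,252,z0,z1))
for z0,z1 in((.006,.013),(.02,.08),(.08,.15),(.15,.22),(.228,.24)): rep('up side',box(W2,188,248,160,272,z0,z1))
for z0,z1 in((.1,.15),(.182,.2)): rep('cr side',box(W2,228,248,120,190,z0,z1))
rep('radio',box(W,105,142,205,260,.09,.11));rep('bottle',box(W,184,216,172,225,.02,.15))
c=np.concatenate([F[130:330,100:220],F[130:255,270:360][:, :90] if 0 else F[130:330,270:360]],1)
cv2.imwrite('pics/crop.png',cv2.resize(c[:,:,::-1],None,fx=2.9,fy=2.9,interpolation=cv2.INTER_CUBIC))
E
```

```text
cr 350 [ 0.4651 -0.2763  0.0101] [ 0.659  -0.2034  0.0498] ((561.5699462890625, -245.21414184570312), (191.48876953125, 71.27919006347656), 5.052773475646973)
cr 445 [ 0.4696 -0.2568  0.0504] [ 0.658  -0.2034  0.1   ] ((563.166748046875, -235.28543090820312), (187.69277954101562, 51.35210037231445), 5.248954772949219)
cr 523 [ 0.6057 -0.2566  0.1002] [ 0.6652 -0.2033  0.15  ] ((635.0499877929688, -228.60250854492188), (58.12949752807617, 51.37437438964844), 5.1989922523498535)
cr 515 [ 0.6063 -0.2564  0.15  ] [ 0.661  -0.2127  0.18  ] ((634.6835327148438, -234.3778839111328), (55.70900344848633, 39.692840576171875), 5.1385393142700195)
cr 270 [ 0.6031 -0.2536  0.182 ] [ 0.6574 -0.2129  0.1926] ((630.4605712890625, -234.4412841796875), (52.758541107177734, 39.508853912353516), 4.520407199859619)
up 1299 [0.319  0.0722 0.006 ] [0.652  0.3249 0.0129] ((504.4666748046875, 196.07669067382812), (179.7346649169922, 330.4097595214844), 62.112972259521484)
up 570 [0.4008 0.1154 0.02  ] [0.6169 0.3563 0.0799] ((511.5904235839844, 245.4455108642578), (61.46104431152344, 308.7989807128906), 35.7
[... 1246 characters left out ...]
8, 41.89799499511719), 17.963111877441406)
cr side 275 [ 0.5973 -0.5191  0.1   ] [ 0.7087 -0.1992  0.1496] ((650.194580078125, -360.3932189941406), (58.66684341430664, 325.76116943359375), 10.545228004455566)
cr side 28 [ 0.6054 -0.2541  0.182 ] [ 0.6258 -0.2099  0.1899] ((609.87255859375, -229.08346557617188), (47.25082778930664, 16.767860412597656), 67.90763092041016)
radio 367 [ 0.4515 -0.3018  0.0902] [ 0.497  -0.2415  0.1098] ((475.5708312988281, -272.0360412597656), (56.80537033081055, 34.43302536010742), 74.35990142822266)
bottle 1021 [ 0.4187 -0.1236  0.02  ] [ 0.4701 -0.0637  0.1436] ((447.0713195800781, -95.9547348022461), (59.13477325439453, 44.196144104003906), 70.01973724365234)
```

View pics/crop.png

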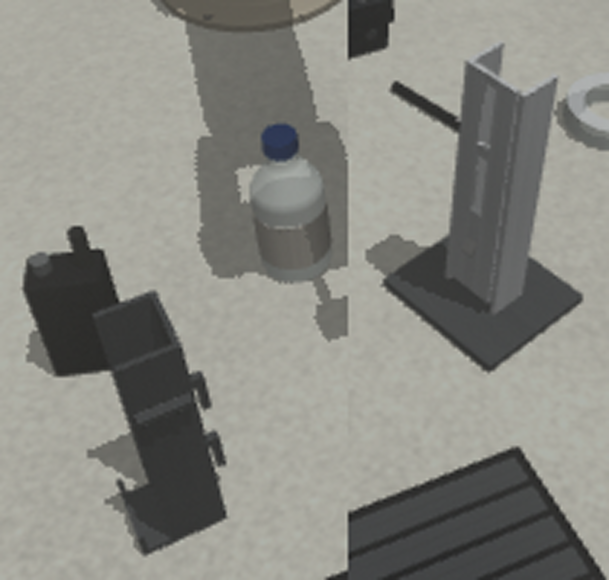

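```bash
cat > fit.py <<'E'
from h import *
rng=np.random.default_rng(0)
def vplanes(p,k=3,tol=.0015):
    """vertical planes by line RANSAC in xy -> refit"""
    out=[];q=p.copy()
    for _ in range(k):
        best=None
        if len(q)<40:break
        for _ in range(400):
            a,b=q[rng.integers(len(q),size=2)][:,:2];d=b-a;L=np.hypot(*d)
            if L<.01:continue
            n=np.array([-d[1],d[0]])/L;m=abs((q[:,:2]-a)@n)<tol
            if best is None or m.sum()>best.sum():best=m
        i=q[best];vx,vy,x0,y0=cv2.fitLine((i[:,:2]*1000).astype(np.float32),cv2.DIST_HUBER,0,.01,.01).ravel()
        s=(i[:,:2]*1000-[x0,y0])@[vx,vy]
        print(best.sum(),'angle %.2f'%np.degrees(np.arctan2(vy,vx)),'ends',(np.array([x0,y0])+s.min()*np.array([vx,vy])).round(1),(np.array([x0,y0])+s.max()*np.array([vx,vy])).round(1),'len %.1f'%np.ptp(s),'z',i[:,2].min().round(3),i[:,2].max().round(3))
        q=q[~best]
E
python3 - <<'E'
from fit import *
for nm,cb,ub in(('scene',(134,185,228,322),(280,352,142,252)),('side',(228,248,120,190),(195,232,160,260))):
    W=np.load(nm+'W.npy')
    def sel(b,x,y,z):
        p=W[b[2]:b[3],b[0]:b[1]].reshape(-1,3);m=np.all([(p[:,i]>l)&(p[:,i]<h) for i,(l,h) in enumerate((x,y,z))],0);return p[m]
    print(nm,'cradle');vplanes(sel(cb,(.595,.68),(-.29,-.19),(.02,.188)),4)
    print(nm,'upright');u=sel(ub,(.54,.64),(.1,.19),(.03,.232));vplanes(u,4)
    f=sel((188,352,142,272),(.5,.7),(.05,.25),(.007,.013));print('foot',cv2.minAreaRect((f[:,:2]*1000).astype(np.float32)),len(f))
E
```

```text
scene cradle
1093 angle -84.94 ends [ 652.9 -212.7] [ 658.2 -272.2] len 59.7 z 0.02 0.188
366 angle -84.61 ends [ 607.4 -220.6] [ 612.5 -274.9] len 54.6 z 0.022 0.188
86 angle 66.79 ends [ 608.2 -257. ] [ 631.2 -203.4] len 58.4 z 0.028 0.187
60 angle 82.44 ends [ 654.8 -271.9] [ 662.3 -215.6] len 56.8 z 0.022 0.175
scene upright
964 angle 16.99 ends [568.5 116.1] [614.6 130.2] len 48.3 z 0.03 0.232
696 angle -72.93 ends [605.4 168. ] [616.2 133. ] len 36.7 z 0.03 0.232
171 angle 18.14 ends [565.  117.3] [614.4 133.5] len 51.9 z 0.031 0.231
152 angle -71.16 ends [557.5 152.9] [565.1 130.7] len 23.4 z 0.071 0.231
foot ((585.7423095703125, 141.907958984375), (121.494140625, 112.60450744628906), 17.086225509643555) 1205
side cradle
329 angle 6.21 ends [ 598.5 -217.3] [ 653.7 -211.3] len 55.5 z 0.021 0.188
142 angle 5.64 ends [ 604.1 -214. ] [ 653.3 -209.1] len 49.4 z 0.022 0.187
118 angle 6.20 ends [ 599.  -219.7] [ 655.3 -213.5] len 56.7 z 0.022 0.187
91 angle -84.34 ends [ 604.2 -210.3] [ 608.9 -257.7] len 47.6 z 0.022 0.187
side upright
889 angle 16.90 ends [565.1 119.7] [613.  134.2] len 50.0 z 0.03 0.232
219 angle 16.71 ends [564.5 121.8] [614.1 136.7] len 51.9 z 0.031 0.232
190 angle 16.84 ends [570. 119.] [613.5 132.1] len 45.4 z 0.032 0.231
188 angle 17.42 ends [555.2 151.7] [606.8 167.9] len 54.1 z 0.03 0.231
foot ((586.022705078125, 143.90655517578125), (119.86593627929688, 111.35092163085938), 16.969812393188477) 1176
```

```bash
python3 -m creep '[[10,-22,0,0,0,1],[26,-58,0,0,0,2],[42,-94,0,0,0,3],[58,-130,0,0,0,4],[74,-166,0,0,0,5]]' 88 40; python3 -m creep '[[15,-34,0,0,0,0],[25,-58,0,0,0,0],[31,-69,0,0,0,0],[31,-69,0,0,0,0],[31,-69,0,0,0,0]]'
python3 - <<'E'
from h import *
F,W,K,R,t=grab('wrist'); cv2.imwrite('pics/w1.png',F[:,:,::-1]); np.save('w1W.npy',W)
s=r.read_state();print(s['ee_pos'],s['tool_rot'],s['ft_force'],s['time'])
E
```

```text
time: 0.52
ee_pos: [0.5994, -0.1677, 0.2604]
tool_rot: [[-0.088, 0.996, -0.001], [0.996, 0.088, 0.0], [0.0, -0.001, -1.0]]
ft_force: [0.0, 0.6, 0.1]
width: 0.0876
gripper_force: 0.0
time: 0.93
ee_pos: [0.6298, -0.2349, 0.2599]
tool_rot: [[-0.087, 0.996, -0.001], [0.996, 0.087, 0.001], [0.001, -0.001, -1.0]]
ft_force: [0.3, 0.3, 0.6]
width: 0.0878
gripper_force: 0.0
[ 0.62978101 -0.23420541  0.26039103] [[-8.75364240e-02  9.96161061e-01 -7.16992355e-04]
 [ 9.96161059e-01  8.75368988e-02  6.60000258e-04]
 [ 7.20229844e-04 -6.56465801e-04 -9.99999525e-01]] [-0.44048818  0.76237838  0.48651502] 0.9833
```

View pics/w1.png

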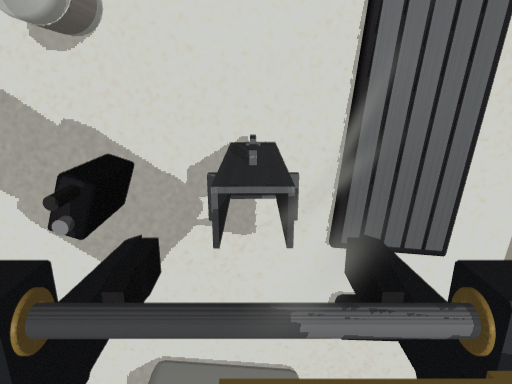

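The wrist view shows the cradle top between the fingers: rear edge (212–298,188), cheek front ends (216,247) and (292,247), hook at (252,140). I'll check its rear edge and cheeks by casting pixels to z = 0.19.

```bash
python3 - <<'E'
from h import *
W=np.load('w1W.npy');m=(abs(W[...,2]-.19)<.004);m[260:]=0
p=W[m];print(len(p),p[:,2].mean(),cv2.minAreaRect((p[:,:2]*1000).astype(np.float32)))
E
```

```text
1462 0.1893340828993352 ((629.570068359375, -233.9734344482422), (50.2556266784668, 40.35163116455078), 5.1353960037231445)
```

```bash
python3 -m creep '[[0,0,-20,0,0,0],[0,0,-45,0,0,0],[0,0,-68,0,0,0],[0,0,-82,0,0,0],[0,0,-88,0,0,0]]' 88 40; python3 -m creep '[[0,0,0,0,0,0],[0,0,0,0,0,0],[0,0,0,0,0,0],[0,0,0,0,0,0],[0,0,0,0,0,0]]' 40 40
```

```text
time: 1.4
ee_pos: [0.6292, -0.2332, 0.1708]
tool_rot: [[-0.089, 0.996, -0.003], [0.996, 0.089, 0.002], [0.002, -0.003, -1.0]]
ft_force: [-0.2, -0.0, -0.9]
width: 0.0878
gripper_force: 0.0
time: 1.82
ee_pos: [0.6302, -0.2351, 0.1737]
tool_rot: [[-0.087, 0.996, 0.001], [0.996, 0.087, -0.001], [-0.001, 0.001, -1.0]]
ft_force: [-0.8, -0.0, -0.2]
width: 0.057
gripper_force: 0.0
```

```bash
python3 -m creep '[[0,0,0,0,0,0],[0,0,0,0,0,0],[0,0,0,0,0,0],[0,0,0,0,0,0],[0,0,0,0,0,0]]' 30 45; python3 -c "
from h import *
for i in range(2):
    s=r.read_state();print(s['ee_pos'],s['ft_force'],s['gripper_force'],s['width'])"
```

```text
time: 2.23
ee_pos: [0.6301, -0.2351, 0.1732]
tool_rot: [[-0.087, 0.996, 0.001], [0.996, 0.087, -0.0], [-0.0, 0.001, -1.0]]
ft_force: [-2.1, 0.7, 4.8]
width: 0.0497
gripper_force: 45.0
[ 0.63010562 -0.23509254  0.17322568] [-2.08050531  0.67378571  4.81392695] 44.99625764787197 0.049670281929054844
[ 0.63010562 -0.23509254  0.17322568] [-2.08050531  0.67378571  4.81392695] 44.99625764787197 0.049670281929054844
```

```bash
python3 -m creep '[[0,0,8,0,0,0],[0,0,28,0,0,0],[0,0,55,0,0,0],[0,0,80,0,0,0],[0,0,90,0,0,0]]'; python3 -m creep '[[-1,15,0,0,0,1],[-4,45,0,0,0,3],[-7,80,0,0,0,6],[-10,115,0,0,0,8],[-12,150,0,0,0,10]]';python3 -m creep '[[-3,35,0,0,0,1],[-6,70,0,0,0,2],[-9,105,0,0,0,2],[-11,130,0,0,0,2],[-11,140,0,0,0,2]]';python3 -m creep '[[0,0,0,0,0,0],[0,0,0,0,0,0],[0,0,0,0,0,0],[0,0,0,0,0,0],[0,0,0,0,0,0]]'
```

```text
time: 2.65
ee_pos: [0.6304, -0.2352, 0.2661]
tool_rot: [[-0.087, 0.996, 0.003], [0.996, 0.087, -0.002], [-0.002, 0.003, -1.0]]
ft_force: [0.6, 0.0, -2.4]
width: 0.0496
gripper_force: 45.0
time: 3.07
ee_pos: [0.6172, -0.0835, 0.2615]
tool_rot: [[-0.26, 0.966, -0.002], [0.966, 0.26, 0.001], [0.001, -0.002, -1.0]]
ft_force: [0.6, 0.1, -3.2]
width: 0.0497
gripper_force: 45.0
time: 3.48
ee_pos: [0.6061, 0.0585, 0.2618]
tool_rot: [[-0.295, 0.955, -0.002], [0.955, 0.295, 0.001], [0.002, -0.002, -1.0]]
ft_force: [1.0, 0.2, -3.9]
width: 0.0492
gripper_force: 45.0
time: 3.9
ee_pos: [0.6071, 0.0538, 0.2625]
tool_rot: [[-0.291, 0.957, -0.0], [0.957, 0.291, -0.0], [-0.0, -0.0, -1.0]]
ft_force: [-0.3, 0.3, -2.7]
width: 0.0495
gripper_force: 45.0
```

```bash
python3 - <<'E'
from fit import *
for nm in('scene','side','wrist'):
    F,W,K,R,t=grab(nm); cv2.imwrite(f'pics/{nm}2.png',F[:,:,::-1]); np.save(nm+'2.npy',W)
    if nm=='wrist':
        m=(W[...,2]>.27)&(W[...,2]<.29);m[262:]=0;p=W[m]
        if len(p)>20:print('top',len(p),p[:,2].mean(),cv2.minAreaRect((p[:,:2]*1000).astype(np.float32)))
        m=abs(W[...,2]-.234)<.005;m[262:]=0;p=W[m]
        if len(p)>20:print('uptop',len(p),p[:,2].mean(),cv2.minAreaRect((p[:,:2]*1000).astype(np.float32)))
    else:
        p=W.reshape(-1,3);p=p[np.all((p>[.55,-.02,.1])&(p<[.67,.09,.27]),1)];print(nm,len(p));vplanes(p,3)
        p=W.reshape(-1,3);p=p[np.all((p>[.55,-.02,.05])&(p<[.67,.2,.3]),1)];print('lowest',np.sort(p[p[:,1]<.07][:,2])[:10].round(3))
s=r.read_state();print(s['ee_pos'],s['ft_force'])
a=cv2.imread('pics/scene2.png')[120:270,230:380];b=cv2.imread('pics/wrist2.png')[50:270,120:400]
a=cv2.resize(a,(400,400),interpolation=2);b=cv2.resize(b,(400,314))
c=np.zeros((400,800,3),np.uint8);c[:,:400]=a;c[:314,400:]=b;cv2.imwrite('pics/c2.png',c)
E
```

```text
scene 2150
857 angle -73.63 ends [581.9  65. ] [598.5   8.6] len 58.8 z 0.1 0.27
688 angle -72.87 ends [624.5  81.7] [642.8  22.4] len 62.0 z 0.1 0.269
165 angle -11.43 ends [583.9  64.9] [648.6  51.9] len 65.9 z 0.1 0.27
lowest [0.088 0.089 0.089 0.089 0.089 0.09  0.09  0.09  0.09  0.09 ]
side 902
466 angle 17.47 ends [570.9  64.4] [632.1  83.6] len 64.2 z 0.101 0.27
121 angle 17.34 ends [573.6  62.9] [632.7  81.4] len 61.9 z 0.1 0.27
116 angle 17.82 ends [577.8  68.6] [623.7  83.4] len 48.2 z 0.101 0.269
lowest [0.089 0.089 0.091 0.092 0.092 0.092 0.093 0.093 0.093 0.094]
top 2904 0.27673181316738477 ((601.3250732421875, 72.37779998779297), (50.2537727355957, 5.533016681671143), 16.652631759643555)
uptop 4316 0.23468014520633382 ((590.1224975585938, 110.40398406982422), (65.98429870605469, 101.51022338867188), 16.380807876586914)
[0.60707173 0.05441451 0.26268215] [ 0.31095109  0.16558215 -3.35751349]
```

View pics/c2.png

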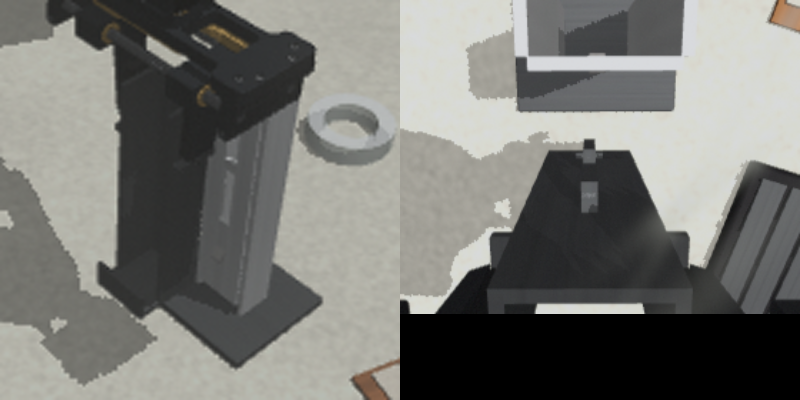

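```bash
python3 - <<'E'
from fit import *
W=np.load('wrist2.npy');a=np.radians(16.95);ex=np.array([-np.sin(a),np.cos(a)]);ey=np.array([-np.cos(a),-np.sin(a)])
V,U=np.mgrid[:384,:512]
m=(abs(W[...,2]-.234)<.002)&(W[...,1]>.1)&(V<150);p=W[m];print(len(p))
o=np.array([.6006,.0742])
d=(p[:,:2]-o)*1000;X=d@ex;Y=d@ey;print('up X pct',np.percentile(X,[0,1,5,50,95,100]).round(1),'Y',np.percentile(Y,[0,1,50,99,100]).round(1))
s=X<np.percentile(X,1)+3.5;print('strip Y',Y[s].min(),Y[s].max(),'X',X[s].min())
for z0,z1 in((.2,.222),(.13,.16)):
  m=(W[...,2]>z0)&(W[...,2]<z1)&(V<230);d=(W[m][:,:2]-o)*1000;q=np.c_[d@ex,d@ey];q=q[(q[:,0]>2)&(q[:,0]<20)&(abs(q[:,1])<15)];print('hook',len(q),q.min(0) if len(q) else '',q.max(0) if len(q) else '')
m=(abs(W[...,2]-.28)<.003);m[262:]=0;d=(W[m][:,:2]-o)*1000;print('cr top X',np.percentile(d@ex,[1,99]),'Y',np.percentile(d@ey,[1,99]))
E
```

```text
1838
up X pct [50.3 51.7 54.9 71.3 86.3 88.1] Y [-32.  -31.7  -8.7  22.2  22.4]
strip Y -31.692913155729922 22.270286953233484 X 50.318878104597765
hook 287 [ 2.15271695 -3.02540809] [11.55856759  2.86585317]
hook 125 [ 4.62340739 -2.80160602] [11.36404569  3.11889397]
cr top X [-4.0171775   0.37836571] Y [-24.64834423  24.3057208 ]
```

```bash
python3 - <<'E'
from fit import *
a=np.radians(16.95);ex=np.array([-np.sin(a),np.cos(a),0]);ey=np.array([-np.cos(a),-np.sin(a),0])
o=np.array([.6006,.0742,0])
F,W0,K,R,t=grab('scene');W=np.load('sceneW.npy');C=-R.T@t
V,U=np.mgrid[:384,:512]
D=np.stack([(U-K[0,2])/K[0,0],(V-K[1,2])/K[1,1],np.ones(U.shape)],-1)@R
X=((W-o)@ex)*1000
m=(abs(X-50)<2.5)&(W[...,2]>.03)&(W[...,2]<.23)&(abs((W-o)@ey)<.04)
x0=np.median(X[m]);print('face X',x0,m.sum())
s=(x0/1000-(C-o)@ex)/(D@ex);H=C+s[...,None]*D;Y=(H-o)@ey*1000;Z=H[...,2]*1000
fa=m;print('face Y',np.percentile(Y[fa],[0,1,99,100]).round(1))
hole=(X>x0+2)&(Y>-28)&(Y<18)&(Z>40)&(Z<225)
n,l,st,c=cv2.connectedComponentsWithStats(hole.astype(np.uint8),connectivity=4)
for i in range(1,n):
    q=l==i
    if q.sum()>8:print(q.sum(),st[i],'Y',Y[q].min().round(1),Y[q].max().round(1),Y[q].mean().round(1),'Z',Z[q].min().round(1),Z[q].max().round(1),Z[q].mean().round(1))
W=np.load('wrist2.npy');m=(abs(W[...,2]-.234)<.002)&(W[...,1]>.1)&(V<150)
for v in range(60,110,3):
    if m[v].sum(): d=W[v][m[v]]-o;print(v,m[v].sum(),((d@ey)*1000)[[0,-1]].round(1),((d@ex)*1000)[[0,-1]].round(1))
E
```

```text
face X 49.57396215148864 1087
face Y [-35.3 -32.5  17.8  18.6]
68 [315 161   6  20  68] Y -10.4 -0.8 -5.9 Z 176.3 224.7 201.4
63 [312 184   6  20  63] Y -10.4 -0.6 -5.8 Z 110.4 163.4 137.6
60 20 [ 22.2 -31.5] [65.7 65.6]
63 20 [ 22.2 -31.3] [64.5 64.3]
66 19 [ 21.8 -31.8] [63.3 63.3]
69 21 [ 21.7 -31.6] [62. 62.]
72 19 [ 22.1 -31.8] [61.  60.9]
75 19 [ 22.  -31.3] [59.7 59.6]
78 18 [ 22.1 -31.3] [58.5 58.4]
81 20 [ 22.  -31.3] [57.3 57.2]
84 20 [ 22.3 -31.7] [56.1 56. ]
87 19 [ 22.3 -31.7] [54.9 54.8]
90 4 [ 16.9 -23.3] [53.6 53.6]
93 6 [ 17.3 -26.3] [52.4 52.3]
96 3 [ 11.5 -20.4] [51.2 51.1]
```

```bash
python3 -m creep '[[-0.5,4,0,0,0,0],[-2,14,0,0,0,0],[-4,28,0,0,0,0],[-5.2,36,0,0,0,0],[-5.2,36,0,0,0,0]]'; python3 -m creep '[[-0.6,2,0,0,0,0],[-1.2,4,0,0,0,0],[-1.8,6,0,0,0,0],[-2.3,7.6,0,0,0,0],[-2.3,7.6,0,0,0,0]]'
```

```text
time: 4.52
ee_pos: [0.6013, 0.0935, 0.2628]
tool_rot: [[-0.295, 0.956, 0.0], [0.956, 0.295, 0.001], [0.001, 0.0, -1.0]]
ft_force: [0.5, -0.5, -4.1]
width: 0.0494
gripper_force: 45.0
time: 4.93
ee_pos: [0.5994, 0.0987, 0.2627]
tool_rot: [[-0.292, 0.956, -0.0], [0.956, 0.292, 0.0], [0.0, -0.0, -1.0]]
ft_force: [0.2, 0.6, -4.6]
width: 0.0498
gripper_force: 45.0
```

```bash
python3 -m creep '[[-0.3,1,0,0,0,0],[-0.6,2,0,0,0,0],[-0.9,3,0,0,0,0],[-1.0,3.4,0,0,0,0],[-1.0,3.4,0,0,0,0]]'; python3 -m creep '[[-0.1,0.2,0,0,0,0],[-0.1,0.4,0,0,0,0],[-0.2,0.7,0,0,0,0],[-0.3,1,0,0,0,0],[-0.3,1,0,0,0,0]]'; python3 -m creep '[[-0.1,0.2,0,0,0,0],[-0.1,0.4,0,0,0,0],[-0.2,0.7,0,0,0,0],[-0.3,1,0,0,0,0],[-0.3,1,0,0,0,0]]'
```

```text
time: 5.35
ee_pos: [0.5985, 0.1021, 0.2627]
tool_rot: [[-0.292, 0.956, -0.0], [0.956, 0.292, 0.0], [0.0, 0.0, -1.0]]
ft_force: [0.2, 0.8, -4.0]
width: 0.0497
gripper_force: 45.0
time: 5.77
ee_pos: [0.5982, 0.103, 0.2627]
tool_rot: [[-0.292, 0.956, 0.0], [0.956, 0.292, -0.0], [-0.0, 0.0, -1.0]]
ft_force: [-0.4, 0.5, -2.8]
width: 0.0491
gripper_force: 45.0
time: 6.18
ee_pos: [0.5979, 0.104, 0.2627]
tool_rot: [[-0.292, 0.956, 0.0], [0.956, 0.292, -0.0], [-0.0, -0.0, -1.0]]
ft_force: [-0.1, 0.8, -3.6]
width: 0.0494
gripper_force: 45.0
```

```bash
python3 -m creep '[[-0.1,0.2,0,0,0,0],[-0.1,0.4,0,0,0,0],[-0.2,0.6,0,0,0,0],[-0.2,0.6,0,0,0,0],[-0.2,0.6,0,0,0,0]]'; python3 -m creep '[[-0.1,0.2,0,0,0,0],[-0.1,0.4,0,0,0,0],[-0.2,0.6,0,0,0,0],[-0.2,0.6,0,0,0,0],[-0.2,0.6,0,0,0,0]]'
```

```text
time: 6.6
ee_pos: [0.5979, 0.1041, 0.2628]
tool_rot: [[-0.292, 0.956, 0.0], [0.956, 0.292, -0.001], [-0.001, 0.0, -1.0]]
ft_force: [0.2, -5.1, -4.0]
width: 0.0495
gripper_force: 45.0
time: 7.02
ee_pos: [0.5979, 0.1042, 0.2629]
tool_rot: [[-0.292, 0.956, 0.001], [0.956, 0.292, -0.002], [-0.002, 0.0, -1.0]]
ft_force: [2.0, -7.5, -3.6]
width: 0.0499
gripper_force: 45.0
```

```bash
python3 -m creep '[[0.2,-0.7,0,0,0,0],[0.5,-1.7,0,0,0,0],[0.5,-1.7,-1,0,0,0],[0.5,-1.7,-3,0,0,0],[0.5,-1.7,-4,0,0,0]]'; python3 -m creep '[[0,0,-1,0,0,0],[0,0,-2,0,0,0],[0,0,-3,0,0,0],[0,0,-4,0,0,0],[0,0,-5,0,0,0]]';  python3 -m creep '[[0,0,-1,0,0,0],[0,0,-2,0,0,0],[0,0,-3,0,0,0],[0,0,-4,0,0,0],[0,0,-5,0,0,0]]'
```

```text
time: 7.43
ee_pos: [0.5978, 0.1039, 0.2583]
tool_rot: [[-0.293, 0.956, -0.001], [0.956, 0.293, 0.001], [0.001, -0.001, -1.0]]
ft_force: [-0.8, 0.5, -3.7]
width: 0.0496
gripper_force: 45.0
time: 7.85
ee_pos: [0.598, 0.1035, 0.2536]
tool_rot: [[-0.292, 0.956, -0.0], [0.956, 0.292, 0.0], [0.0, -0.0, -1.0]]
ft_force: [0.3, 0.9, -4.7]
width: 0.0495
gripper_force: 45.0
time: 8.27
ee_pos: [0.598, 0.1035, 0.2486]
tool_rot: [[-0.292, 0.956, 0.0], [0.956, 0.292, -0.0], [-0.0, 0.0, -1.0]]
ft_force: [-0.1, -0.4, -3.3]
width: 0.0493
gripper_force: 45.0
```

```bash
python3 -m creep '[[0,0,-1,0,0,0],[0,0,-2,0,0,0],[0,0,-3,0,0,0],[0,0,-4,0,0,0],[0,0,-5,0,0,0]]';  python3 -m creep '[[0,0,-1,0,0,0],[0,0,-2,0,0,0],[0,0,-3,0,0,0],[0,0,-3,0,0,0],[0,0,-3,0,0,0]]'
```

```text
time: 8.68
ee_pos: [0.5983, 0.1034, 0.2443]
tool_rot: [[-0.292, 0.956, 0.001], [0.956, 0.292, -0.0], [-0.001, 0.001, -1.0]]
ft_force: [-0.1, -1.4, 1.3]
width: 0.0496
gripper_force: 45.0
time: 9.1
ee_pos: [0.598, 0.1035, 0.2403]
tool_rot: [[-0.292, 0.956, -0.0], [0.956, 0.292, 0.0], [0.0, -0.0, -1.0]]
ft_force: [2.1, -1.6, -1.7]
width: 0.0497
gripper_force: 45.0
```

```bash
python3 -m creep '[[0,0,-1,0,0,0],[0,0,-2,0,0,0],[0,0,-3,0,0,0],[0,0,-3,0,0,0],[0,0,-3,0,0,0]]'
```

```text
time: 9.52
ee_pos: [0.5979, 0.1035, 0.2373]
tool_rot: [[-0.292, 0.956, -0.001], [0.956, 0.292, 0.0], [0.0, -0.001, -1.0]]
ft_force: [0.9, -1.3, -2.9]
width: 0.0493
gripper_force: 45.0
```

```bash
python3 -m creep '[[0,0,-1,0,0,0],[0,0,-2,0,0,0],[0,0,-3,0,0,0],[0,0,-3,0,0,0],[0,0,-3,0,0,0]]'; python3 -m creep '[[0,0,-0.5,0,0,0],[0,0,-1,0,0,0],[0,0,-1.5,0,0,0],[0,0,-1.5,0,0,0],[0,0,-1.5,0,0,0]]'
```

```text
time: 9.93
ee_pos: [0.598, 0.1035, 0.2345]
tool_rot: [[-0.292, 0.956, -0.0], [0.956, 0.292, 0.0], [0.0, -0.0, -1.0]]
ft_force: [0.4, -0.9, -2.0]
width: 0.0493
gripper_force: 45.0
time: 10.35
ee_pos: [0.598, 0.1035, 0.2332]
tool_rot: [[-0.292, 0.956, -0.0], [0.956, 0.292, 0.0], [0.0, -0.0, -1.0]]
ft_force: [0.1, -0.9, -1.3]
width: 0.0493
gripper_force: 45.0
```

```bash
python3 -m creep '[[0,0,-0.5,0,0,0],[0,0,-1,0,0,0],[0,0,-1.5,0,0,0],[0,0,-1.5,0,0,0],[0,0,-1.5,0,0,0]]'
```

```text
time: 10.77
ee_pos: [0.598, 0.1035, 0.2317]
tool_rot: [[-0.292, 0.956, 0.0], [0.956, 0.292, 0.0], [0.0, 0.0, -1.0]]
ft_force: [0.2, -1.5, -1.6]
width: 0.0498
gripper_force: 45.0
```

```bash
python3 -m creep '[[0,0,-0.5,0,0,0],[0,0,-1,0,0,0],[0,0,-1.5,0,0,0],[0,0,-1.5,0,0,0],[0,0,-1.5,0,0,0]]'; python3 -m creep '[[0,0,-0.3,0,0,0],[0,0,-0.6,0,0,0],[0,0,-1,0,0,0],[0,0,-1,0,0,0],[0,0,-1,0,0,0]]'
```

```text
time: 11.18
ee_pos: [0.598, 0.1035, 0.2301]
tool_rot: [[-0.292, 0.956, -0.0], [0.956, 0.292, 0.0], [0.0, -0.0, -1.0]]
ft_force: [1.6, -0.8, -2.6]
width: 0.0495
gripper_force: 45.0
time: 11.6
ee_pos: [0.5976, 0.1038, 0.2286]
tool_rot: [[-0.292, 0.956, -0.002], [0.956, 0.292, 0.001], [0.001, -0.001, -1.0]]
ft_force: [0.1, -1.0, -3.0]
width: 0.0499
gripper_force: 45.0
```

```bash
python3 -m creep '[[0,0,-0.3,0,0,0],[0,0,-0.6,0,0,0],[0,0,-1,0,0,0],[0,0,-1,0,0,0],[0,0,-1,0,0,0]]'
```

```text
time: 12.02
ee_pos: [0.598, 0.1035, 0.2282]
tool_rot: [[-0.292, 0.956, -0.0], [0.956, 0.292, 0.0], [0.0, -0.0, -1.0]]
ft_force: [0.1, 1.2, -3.1]
width: 0.0493
gripper_force: 45.0
```

```bash
python3 -m creep '[[0,0,-0.3,0,0,0],[0,0,-0.6,0,0,0],[0,0,-0.8,0,0,0],[0,0,-0.8,0,0,0],[0,0,-0.8,0,0,0]]'
```

```text
time: 12.43
ee_pos: [0.598, 0.1035, 0.2274]
tool_rot: [[-0.292, 0.956, -0.0], [0.956, 0.292, -0.0], [-0.0, -0.0, -1.0]]
ft_force: [0.2, 0.3, -4.3]
width: 0.0496
gripper_force: 45.0
```

```bash
python3 -m creep '[[0,0,-0.3,0,0,0],[0,0,-0.6,0,0,0],[0,0,-0.8,0,0,0],[0,0,-0.8,0,0,0],[0,0,-0.8,0,0,0]]'
```

```text
time: 12.85
ee_pos: [0.598, 0.1035, 0.2268]
tool_rot: [[-0.292, 0.956, 0.0], [0.956, 0.292, -0.0], [-0.0, 0.0, -1.0]]
ft_force: [-1.0, -0.3, -2.6]
width: 0.0496
gripper_force: 45.0
```

```bash
python3 -m creep '[[0,0,-0.2,0,0,0],[0,0,-0.4,0,0,0],[0,0,-0.6,0,0,0],[0,0,-0.6,0,0,0],[0,0,-0.6,0,0,0]]'
```

```text
time: 13.27
ee_pos: [0.5981, 0.1034, 0.2266]
tool_rot: [[-0.292, 0.956, 0.001], [0.956, 0.292, -0.0], [-0.0, 0.001, -1.0]]
ft_force: [-3.0, -1.3, 4.8]
width: 0.0498
gripper_force: 45.0
```

```bash
python3 -m creep '[[0,0,-0.2,0,0,0],[0,0,-0.4,0,0,0],[0,0,-0.6,0,0,0],[0,0,-0.6,0,0,0],[0,0,-0.6,0,0,0]]'
```

```text
time: 13.68
ee_pos: [0.5981, 0.1034, 0.2265]
tool_rot: [[-0.292, 0.956, 0.001], [0.956, 0.292, -0.0], [-0.001, 0.001, -1.0]]
ft_force: [-3.1, -0.9, 8.7]
width: 0.0493
gripper_force: 45.0
```

```bash
python3 -m creep '[[0,0,-0.2,0,0,0],[0,0,-0.4,0,0,0],[0,0,-0.5,0,0,0],[0,0,-0.5,0,0,0],[0,0,-0.5,0,0,0]]'; python3 - <<'E'
from h import *
s=r.read_state();print(s['ft_force'],s['moment'],s['ee_pos'])
F,W,K,R,t=grab('scene');cv2.imwrite('pics/s3.png',cv2.resize(F[120:270,230:380,::-1],None,fx=4,fy=4,interpolation=2))
E
```

```text
time: 14.1
ee_pos: [0.5982, 0.1033, 0.2265]
tool_rot: [[-0.292, 0.956, 0.002], [0.956, 0.292, -0.0], [-0.001, 0.001, -1.0]]
ft_force: [-4.1, -0.8, 10.2]
width: 0.0498
gripper_force: 45.0
[-4.05156437 -0.77265574 10.16623077] [-0.30847942  0.99945498  0.08871587] [0.59815309 0.1033161  0.22647916]
```

View pics/s3.png

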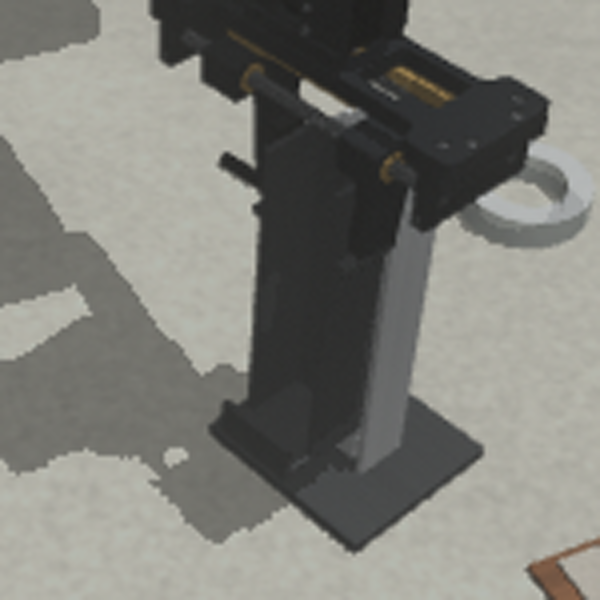

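The picture shows the cradle flat against the strip, with its floor lip at (225,425) above the foot plate. I'll push a little more to get about 15–17 N on the stop and hold it.

```bash
python3 -m creep '[[0,0,-0.2,0,0,0],[0,0,-0.4,0,0,0],[0,0,-0.4,0,0,0],[0,0,-0.4,0,0,0],[0,0,-0.4,0,0,0]]'; python3 -m creep '[[0,0,0,0,0,0],[0,0,0,0,0,0],[0,0,0,0,0,0],[0,0,0,0,0,0],[0,0,0,0,0,0]]'
```

```text
time: 14.57
ee_pos: [0.5982, 0.1033, 0.2265]
tool_rot: [[-0.293, 0.956, 0.002], [0.956, 0.293, -0.001], [-0.001, 0.002, -1.0]]
ft_force: [-4.6, -1.0, 13.4]
width: 0.0497
gripper_force: 45.0
time: 14.98
ee_pos: [0.5982, 0.1033, 0.2265]
tool_rot: [[-0.292, 0.956, 0.002], [0.956, 0.292, -0.001], [-0.001, 0.002, -1.0]]
ft_force: [-4.8, -1.8, 13.4]
width: 0.0498
gripper_force: 45.0
```

```bash
python3 -m creep '[[0,0,0.8,0,0,0],[0,0,1.4,0,0,0],[0,0,1.8,0,0,0],[0,0,1.8,0,0,0],[0,0,1.8,0,0,0]]'; python3 -m creep '[[0,0,0,0,0,0],[0,0,0,0,0,0],[0,0,0,0,0,0],[0,0,0,0,0,0],[0,0,0,0,0,0]]' 80 10;python3 -m creep '[[0,0,0,0,0,0],[0,0,0,0,0,0],[0,0,0,0,0,0],[0,0,0,0,0,0],[0,0,0,0,0,0]]'
```

```text
time: 15.4
ee_pos: [0.5981, 0.1034, 0.2266]
tool_rot: [[-0.292, 0.956, 0.001], [0.956, 0.292, -0.0], [-0.0, 0.0, -1.0]]
ft_force: [-2.8, -1.2, 6.2]
width: 0.0498
gripper_force: 45.0
time: 15.82
ee_pos: [0.598, 0.1035, 0.2261]
tool_rot: [[-0.292, 0.956, -0.0], [0.956, 0.292, 0.0], [0.0, -0.0, -1.0]]
ft_force: [0.7, 0.4, -0.2]
width: 0.0794
gripper_force: 0.0
time: 16.23
ee_pos: [0.598, 0.1035, 0.2263]
tool_rot: [[-0.292, 0.956, 0.0], [0.956, 0.292, 0.0], [0.0, 0.0, -1.0]]
ft_force: [0.8, -0.1, 0.5]
width: 0.0796
gripper_force: 0.0
```

```bash
python3 -m creep '[[0,0,5,0,0,0],[0,0,20,0,0,0],[0,0,45,0,0,0],[0,0,70,0,0,0],[0,0,85,0,0,0]]'; python3 -m creep '[[3,-10,0,0,0,0],[10,-35,0,0,0,0],[18,-65,0,0,0,0],[24,-85,0,0,0,0],[24,-85,0,0,0,0]]'; python3 - <<'E'
from fit import *
F,W,K,R,t=grab('scene');F2,W2,*_=grab('side')
c=np.hstack([cv2.resize(F[120:270,260:400,::-1],(392,420)),cv2.resize(F2[140:290,160:300,::-1],(392,420))]);cv2.imwrite('pics/s4.png',c)
p=W.reshape(-1,3);q=p[np.all((p>[.55,.03,.03])&(p<[.67,.13,.26]),1)];vplanes(q,3)
print('top z',np.percentile(q[(q[:,1]<.11)][:,2],[1,99.5]),r.read_state()['ft_force'])
E
```

```text
time: 16.65
ee_pos: [0.5982, 0.1035, 0.3145]
tool_rot: [[-0.292, 0.956, 0.003], [0.956, 0.292, -0.0], [-0.001, 0.003, -1.0]]
ft_force: [0.3, -0.8, 0.1]
width: 0.0801
gripper_force: 0.0
time: 17.07
ee_pos: [0.6226, 0.0142, 0.3096]
tool_rot: [[-0.288, 0.958, -0.002], [0.958, 0.288, -0.001], [-0.0, -0.002, -1.0]]
ft_force: [-0.1, 0.7, -0.8]
width: 0.0801
gripper_force: 0.0
811 angle -72.79 ends [616. 130.] [634.   71.8] len 61.0 z 0.053 0.245
653 angle -73.85 ends [573.2 114. ] [589.   59.3] len 57.0 z 0.053 0.228
306 angle 16.78 ends [571.6 111.8] [625.4 128. ] len 56.1 z 0.059 0.246
top z [0.05509231 0.24347173] [-1.36391363 -0.18300238 -0.50653   ]
```

View pics/s4.png

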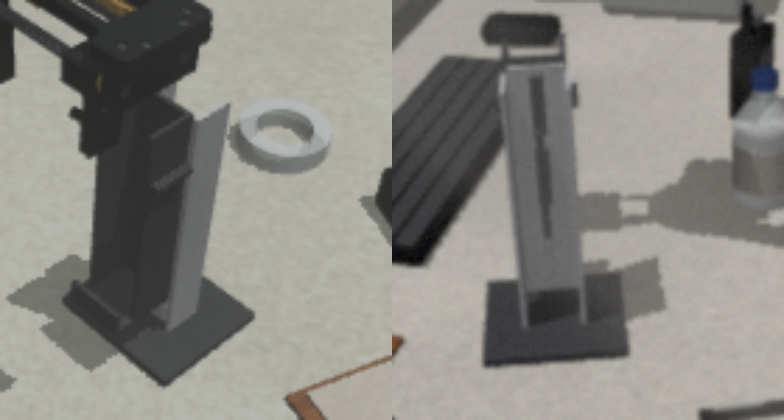

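The scene half shows the cradle upright and flush on the strip, from its top at (165,105) to its floor at (120,310). The side half shows both hooks through the slots at (540,80–235). Its underside is at z ≈ 0.053, and the gripper is clear.

```bash
python3 -m creep '[[0,0,5,0,0,0],[0,0,15,0,0,0],[0,0,25,0,0,0],[0,0,30,0,0,0],[0,0,30,0,0,0]]' && python3 -c "
from station import r
print(r.job_done())"
```

```text
time: 17.58
ee_pos: [0.6222, 0.0189, 0.3434]
tool_rot: [[-0.293, 0.956, 0.003], [0.956, 0.293, -0.0], [-0.001, 0.003, -1.0]]
ft_force: [0.2, -0.3, 0.2]
width: 0.08
gripper_force: 0.0
the job is handed in; nothing more can be done
None
```

The cradle is hooked into both slots, was pressed onto its stop with about 17 N and let go, and the job is handed in at 17.6 s; the catch snapping in was judged by feel (the push eased about 2 mm above the stop), not seen.

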